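# Square up a drained chip and load it into the reader

## Robot

A 6-joint arm with a two-finger parallel gripper is mounted at the origin on a cart in front of the work surface, level with it; the furniture and walls round the work are solid. World frame = base frame: x ahead of the robot, y to its left, z up, the work surface at z = 0. Lengths are in mm, angles in degrees, forces in N, time in s.
With the tool pointing down it reaches from about 250 to 800 mm from the base axis. Payload 8.5 kg.
Tool frame: the origin (TCP) lies between the finger pads; the fingertips stand 14 mm ahead of it and the grasp point (between the pads) lies 5 mm behind it; z points along the fingers, y is the line along which they close (so a half turn about z gives the same grasp; the last joint's range is limited). The gripper opens to 85 mm and grips with 20 to 120 N. Pads are 22 mm wide; open, the fingers measure 114 mm over their backs; the gripper's body (76 mm by 85 mm) begins 54 mm behind the grasp point. The pads swing forward as they close: fully open they stand 13 mm farther back than shut.
Start: joints at [71.562, 13.648, -0.773, 75.585, 0, 90], TCP at [166.029, 498.011, 245.276] pointing down, gripper open.
Joint ranges: [-152.45, 152.45], [-59.26, 108.67], [-65.41, 83.53], [-104.44, 129.93], [-82.83, 76.93], [-180, 180]. Speed limits (degrees/s): [127.2, 127.2, 159.86, 180, 180, 180].

## Interface

Orientations are given as [roll, pitch, yaw] about the fixed x, y, z axes, in that order (R = Rz(yaw) Ry(pitch) Rx(roll)).
In Python, from cell import r, read_camera, spot_in, pinpoint gives the robot as it stands. The module is installed in compiled form; this text tells all that it offers.
- The arm moves only by the shell command python3 -m crank 'ROWS' [FORCE]. ROWS is JSON, a list that holds one entry, the list of rows, each a list of 5 numbers: the shift along the tool's x, y, z in cm, then the turn about the tool's z in rad, then the finger opening in cm, from 0 to 8.54. In form: [[[x, y, z, twist, gripper], ...]]. A call has 1 to 5 rows; each row is the pose to reach, as a shift and turn from the pose commanded when the call began, along the tool's axes at that moment; what a row does not reach only later rows make up. A row lasts 1/12 s, in which the tool goes at most 41.7 mm and 7.16 degrees, less where a joint would pass 70% of its speed; a pose out of reach is approached as far as the arm can. A call with a gripper value outside its range is refused whole. The fingers move at their own pace and stop on an object; FORCE is the grip in N (left out, the last holds). Time passes only in rows, so rows that repeat a pose let the fingers close. It gives the time, the measured TCP pose, the force, the opening and the grip force at its end, in the units of the state.
- r.observe(): the state, without advancing time (a new reading comes with each control period).
- read_camera(name): name is "side" or "top"; returns a dict with "img" (480x640x3 uint8, blue, green, red), "fx", "fy", "cx", "cy" (pixels), "dist_coeffs" ([k1, k2, p1, p2, k3] as OpenCV has them; the pictures are not rectified), "eye" and "rotation" of the camera in the world. Camera axes: x right, y up, looking along -z (the intrinsics and any distortion apply to the point x, -y, -z); pixel columns grow to the right and rows downward; lengths in mm; the calibration is good to about 2 mm. A picture is of the moment at which its call begins. There is no depth.
- r.finish_job(): hands the job in; it is judged then, once.
Trained networks look in a picture, given as the dict that the camera call returned (one of the last four; its "shot" number tells which), for a name from the list of things; names that differ only in an ending like _2 or _b are one class to them, and where a whole thing is asked for, a point or a joint stands for the part that bears it (a point fixed in the world has none). Each returns a list of dicts, best first, with "conf" (0 to 1); they miss things now and then, are a little off and sometimes report something else, mostly with a low value. They report only what shows in the picture. A call takes as long as a camera call. They do not tell look-alikes from the thing itself.
- spot_in(picture, target): "bbox" ([left, top, right, bottom] in pixels, round what is visible of it).
- pinpoint(picture, target): "point" ([column, row] in pixels: a listed point, or the origin of a listed thing).
The state is a dict: "time": time; "q": joint angles; "dq": joint speeds; "joint_efforts": joint torques, N m; "ee_pos": TCP position; "tool_rot": TCP orientation; "contact_force": force on the tool from outside, world axes, zero at the start; "torque": the same for the moment, N m; "finger_gap": finger opening in mm; "grip_force": force on a finger pad.
Only numpy, scipy, OpenCV 4.12 (cv2) and the standard library are available. Lean on these libraries where they do the work, as an engineer would, in place of code of your own. Each camera call takes 0.05 s, during which the arm holds its last target. There are 200 camera calls.

## Task

A black-framed microfluidic chip has been left askew on the sloped draining plate. Without lifting it off the plate, slide it down and across into the plate's lower corner until it lies square against both stops; then pick it up from there, lay it gently and flat in the recess of the reader's open tray, let go, and push the tray fully shut. Leave the tape roll, timer, tweezers and marker where they are.

Things in the scene. Friction and masses are not known exactly. Their poses are not given: they have to be found in the camera images.
- chip: The chip: flat black slab 75 (x) x 30 (y) x 6 (z) mm, about 30 g, glass window, two 1 mm high round ports near its +x end. Origin: centre of its underside; x along its length, z out of its top. It starts on the draining plate, +x end roughly uphill, turned up to 0.4 rad, 20 to 50 mm from home each way; friction holds it on the slope, a push under 1 N slides it.
- drain_plate: Fixed aluminium plate, its face sloped 0.42 rad (24 deg), low side to the robot. Origin: point of the face under the chip's centre when the chip is home (36 mm above the worktop); x up the slope, straight away from the robot; y level, to the left; z out of the face. Home: the chip's frame coincides with this one, or is half a turn round. The face spans x -52 to 104, y -88 to 30 mm.
- lower_stop (a point): On the draining plate, axes as the plate's: middle of the lower stop's inner face where it meets the plate's face (plate x = -37.5 mm). The stop is a straight bar 8 mm high, 6.5 mm thick, from y = -72 to 22 mm; the chip's lower short edge comes to rest against it.
- side_gap (a point): On the draining plate, axes as the plate's: middle of the gap in the side stop, on the line of its inner face (plate y = +15 mm), where the home chip's left long edge lies. The stop is 8 mm high, 7 mm thick, in two pieces, x -44 to -25 and 25 to 62 mm; in the gap between them a finger can stand on the bare face. On the chip's right side the face is open.
- reader: The chip reader: fixed white box 135 (x) x 150 (y) x 72 (z) mm. Origin: centre of its underside on the worktop; x points from its front to its back (away from the robot), z up. The tray comes out of a slot in its front face (x = -67.5 mm).
- tray (a joint): How far the reader's tray stands out, in m: 0 = fully shut, 0.11 = fully open. It slides along the reader's x axis (opening toward the robot), with about 2 N of friction, and stays where it is left.
- tray_seat (a point): On the tray: centre of the recess floor (26 mm above the worktop), where the centre of the chip's underside belongs; axes as the reader's. The recess is 79.5 (x) x 34.5 (y) mm, 3 mm deep; the chip lies lengthwise along x, either end first. Along its middle 50 mm both sides are open finger wells, from y = 12 mm outward, 6 mm deep below the recess floor.
- tray_front (a point): On the tray: centre of the outer face of its front panel (29 mm above the worktop); axes as the reader's. The panel is 96 mm wide, 12 to 46 mm above the worktop, 10.5 mm thick. Pushed along the reader's +x it shuts the tray; shut, the panel meets the reader's front.
- tape_roll: Bystander: roll of beige tape lying flat, 100 x 98 x 25 mm; origin at the centre of its underside.
- timer: Bystander: white bench timer lying flat, 70 x 64 x 16 mm; origin at the centre of its underside.
- tweezers: Bystander: steel tweezers lying flat, 118 x 12 x 9 mm, long along their x; origin at the centre of the underside.
- marker_0: Bystander: marker pen lying flat, 17 x 135 x 16 mm, long along its y; origin at the centre of the underside.
Not all that is in view belongs to the job. What is meant by the chip is not turquoise, and is the larger of those in its own colour.

How it is judged:
By the outcome, as a careful person would: the job done as asked, in the order asked, and still so for the second after the job is handed in, with the robot touching nothing.
It also fails if it takes over 72 s, if anything falls off the work surface, if the arm or the gripper's body presses on something with over 40 N, if the wrist force passes 120 N, or if a joint passes its speed limit or range.

## Working session

There is one attempt and no reset: what is moved stays moved. The work goes in short steps, Python scripts to look and compute and a shell command to move; the robot and the scene stay as the last step left them, time stands still between calls to the robot, and variables do not carry over. Pictures are saved under pics/ and viewed, at most 10 in all, crops included, and the job is handed in when it is done.

```bash
ls; mkdir -p pics; cat > h.py <<'E'
import numpy as np, cv2
from cell import r, read_camera, spot_in, pinpoint
from scipy.spatial.transform import Rotation as Ro
def ray(p,uv):
    K=np.array([[p['fx'],0,p['cx']],[0,p['fy'],p['cy']],[0,0,1.]])
    a=cv2.undistortPoints(np.array([[uv]],float),K,np.array(p['dist_coeffs'],float))[0,0]
    d=np.array(p['rotation'])@np.array([a[0],-a[1],-1.]); return np.array(p['eye'],float),d/np.linalg.norm(d)
def onz(p,uv,z):
    e,d=ray(p,uv); return e+d*(z-e[2])/d[2]
def onplane(p,uv,o,n):
    e,d=ray(p,uv); return e+d*(np.dot(np.array(o)-e,n)/np.dot(d,n))
def tri(rays):
    A=np.zeros((3,3));b=np.zeros(3)
    for e,d in rays:
        M=np.eye(3)-np.outer(d,d);A+=M;b+=M@e
    return np.linalg.solve(A,b)
def proj(p,X):
    c=np.array(p['rotation']).T@(np.array(X,float)-np.array(p['eye'])); c=np.array([c[0],-c[1],-c[2]])
    K=np.array([[p['fx'],0,p['cx']],[0,p['fy'],p['cy']],[0,0,1.]])
    return cv2.projectPoints(c.reshape(1,1,3),np.zeros(3),np.zeros(3),K,np.array(p['dist_coeffs'],float))[0].ravel()
E
python3 - <<'E'
from h import *
P={n:read_camera(n) for n in('top','side')}
for n,p in P.items():
    cv2.imwrite(f'pics/{n}0.png',p['img']); print(n,np.round(p['eye']),np.round(p['rotation'],2).tolist(),p['fx'])
for t in ['chip','drain_plate','lower_stop','side_gap','reader','tray_seat','tray_front','tape_roll','timer','tweezers','marker_0']:
    for n,p in P.items():
        print(t,n,[(np.round(x['point']).tolist(),round(x['conf'],2)) for x in pinpoint(p,t)][:4],[(np.round(x['bbox']).tolist(),round(x['conf'],2)) for x in spot_in(p,t)][:3])
o=r.observe(); print(o['ee_pos'],o['tool_rot'],o['contact_force'],o['time'],o['finger_gap'])
E
```

```text
pics
top [ 396.   27. 1248.] [5.58, -0.21, -91.38] 490.0336665162411
side [  81. 1205.  863.] [57.84, -0.32, -158.31] 542.2297855992584
chip top [([293.0, 227.0], 0.77), ([242.0, 244.0], 0.65), ([183.0, 290.0], 0.56)] [([287.0, 213.0, 299.0, 238.0], 0.66), ([179.0, 276.0, 196.0, 307.0], 0.65), ([236.0, 233.0, 244.0, 254.0], 0.6)]
chip side [([306.0, 294.0], 0.62), ([327.0, 356.0], 0.59), ([310.0, 278.0], 0.43)] [([311.0, 350.0, 344.0, 364.0], 0.92), ([296.0, 282.0, 319.0, 301.0], 0.73), ([305.0, 271.0, 319.0, 277.0], 0.59)]
drain_plate top [([231.0, 261.0], 0.79)] [([214.0, 218.0, 270.0, 277.0], 0.77)]
drain_plate side [([315.0, 304.0], 0.79)] [([274.0, 267.0, 345.0, 326.0], 0.69)]
lower_stop top [([229.0, 276.0], 0.66)] [([217.0, 219.0, 271.0, 280.0], 0.83), ([152.0, 202.0, 179.0, 231.0], 0.68)]
lower_stop side [([328.0, 317.0], 0.95)] [([273.0, 265.0, 340.0, 322.0], 0.73)]
side_gap top [([224.0, 258.0], 0.64)] [([350.0, 216.0, 390.0, 267.0], 0.73), ([216.0, 220.0, 267.0, 281.0], 0.72), ([328.0, 162.0, 394.0, 265.0], 0.6)]
side_gap side [([310.0, 311.0], 0.98)] [([273.0, 266.0, 343.
[... 611 characters left out ...]
0, 298.0], 0.7), ([314.0, 306.0], 0.45), ([311.0, 312.0], 0.4)] [([222.0, 276.0, 260.0, 308.0], 0.74)]
timer top [([166.0, 217.0], 0.81)] [([155.0, 205.0, 177.0, 233.0], 0.97)]
timer side [([236.0, 351.0], 0.81)] [([220.0, 338.0, 257.0, 363.0], 0.76)]
tweezers top [([315.0, 272.0], 0.49)] [([234.0, 233.0, 246.0, 254.0], 0.16)]
tweezers side [([350.0, 274.0], 0.48)] [([331.0, 272.0, 376.0, 274.0], 0.58)]
marker_0 top [([468.0, 268.0], 0.51)] [([442.0, 261.0, 496.0, 278.0], 0.88)]
marker_0 side [([343.0, 238.0], 0.74), ([392.0, 213.0], 0.48)] []
[166.03056792 498.01713793 245.28430162] [-1.79995808e+02 -2.11858967e-03  1.61560410e+02] [ 1.21265351  0.6570635  -0.71151146] 2.3 85.48253826256231
```

```bash
python3 - <<'E'
import re
s=open('h.py').read()
s=s.replace("np.array(p['rotation'])","Ro.from_euler('xyz',p['rotation'],degrees=True).as_matrix()")
open('h.py','w').write(s)
import cv2,numpy as np
a=cv2.imread('pics/top0.png')[150:320,140:400]; b=cv2.imread('pics/side0.png')[200:370,210:400]
cv2.imwrite('pics/c0.png',np.hstack([cv2.resize(a,None,fx=1.77,fy=1.77,interpolation=3),cv2.resize(b,None,fx=1.77,fy=1.77,interpolation=3)]))
t=cv2.resize(cv2.imread('pics/top0.png')[205:315,170:310],None,fx=4,fy=4,interpolation=2)
s=cv2.resize(cv2.imread('pics/side0.png')[260:370,265:355],None,fx=2.6,fy=4,interpolation=2)
cv2.imwrite('pics/c1.png',np.hstack([t,s]))
from h import *
P={n:read_camera(n) for n in('top','side')}
for t,u,v in [('home',(231,261),(315,304)),('low',(229,276),(328,317)),('gap',(224,258),(310,311)),('seat',(363,240),(345,236)),('chipA',(293,227),(310,278)),('chipB',(242,244),(306,294)),('chipC',(183,290),(327,356)),('reader',(358,195),(303,239))]:
    X=tri([ray(P['top'],u),ray(P['side'],v)]); print(t,np.round(X),np.round(proj(P['top'],X)-u,1),np.round(proj(P['side'],X)-v,1))
E
```

```text
home [462. 250.  39.] [-0.4 -1.1] [1.2 0.2]
low [425. 259.  17.] [-0.3 -0.9] [1.  0.1]
gap [469. 269.  29.] [-0.2 -0.5] [0.6 0.1]
seat [504. -79.  35.] [0.  0.1] [-0.1 -0. ]
chipA [544.  96.  -9.] [0.2 0.7] [-0.7 -0.1]
chipB [501. 221.  38.] [0. 0.] [-0. -0.]
chipC [388. 376.   8.] [0.3 0.9] [-1.1 -0.1]
reader [629. -72.  -1.] [-0.6 -1.7] [1.6 0.3]
```

View pics/c0.png

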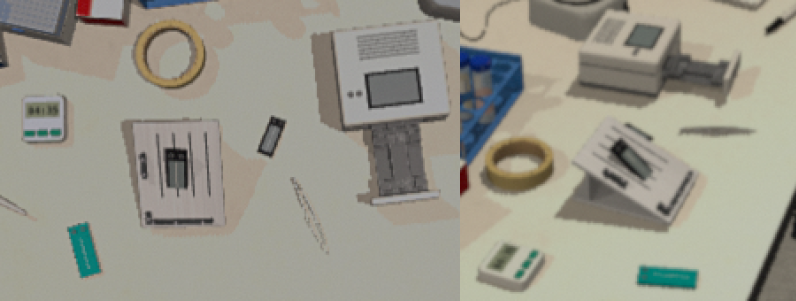

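View pics/c1.png

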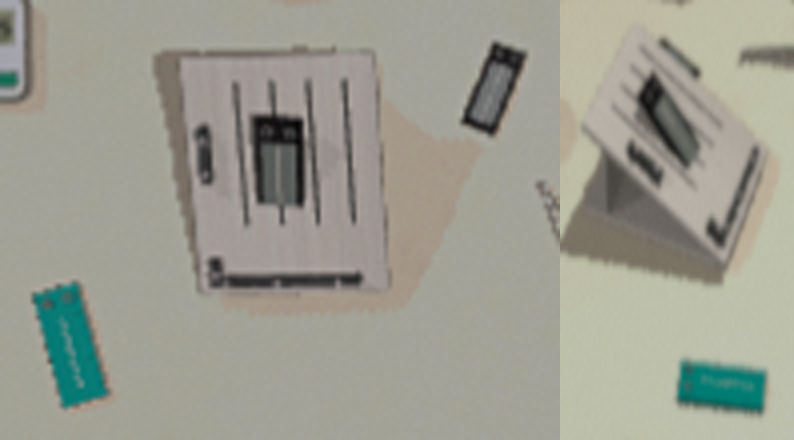

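The top view shows the plate at about (240,250) with an askew black chip on it at (242,244). It also shows a second black chip on the bench at (293,227) and a turquoise one at (183,290). The description (on the plate, black, the larger of the two) points to (242,244). Next I fit the plate and chip poses and check that choice in a close crop.

```bash
cat > fit.py <<'E'
from h import *
from scipy.optimize import least_squares
t=cv2.imread('pics/top0.png'); p=read_camera('top'); q=read_camera('side')
S=Ro.from_euler('y',-24.06,degrees=True).as_matrix()
def pw(v,l): return np.array([v[0],v[1],36])+Ro.from_euler('z',v[2]).as_matrix()@S@np.array(l,float)
tc={(104,30):(215,219.25),(104,-88):(263.5,218),(-52,-88):(267.25,277.5),(-52,30):(220,278.25)}
sc={(104,30):(295,266.2),(104,-88):(346.5,297.5),(-52,-88):(327.3,326.2)}
sc={(104,-88):(295,266.2),(-52,-88):(346.5,297.5),(-52,30):(327.3,326.2),(104,30):(273.5,292.5)}
f=lambda v:np.concatenate([proj(c,pw(v,(a[0],a[1],0)))-b for c,d in((p,tc),(q,sc)) for a,b in d.items()])
s=least_squares(f,[462,250,0],x_scale=[1,1,.01]); v=s.x
print('plate',np.round(v,3)); print(np.round(s.fun.reshape(-1,2),1).tolist())
np.save('plate.npy',v)
E
cat > chip.py <<'E'
from h import *
v=np.load('plate.npy');S=Ro.from_euler('y',-24.06,degrees=True).as_matrix();R=Ro.from_euler('z',v[2]).as_matrix()@S;o=np.array([v[0],v[1],36])
def plate_uv(p,uv,h=6): return R.T@(onplane(p,uv,o+R[:,2]*h,R[:,2])-o)
def warp(p,h=6,k=5,x0=-60,x1=110,y0=-95,y1=35):
    # rectified view of plate at height h, k px/mm, up=+x, left=+y
    X,Y=np.meshgrid(np.arange(x1,x0,-1/k),np.arange(y1,y0,-1/k),indexing='ij')
    pts=(o+(np.stack([X,Y,X*0+h],-1)@R.T)).reshape(-1,3)
    Rc=Ro.from_euler('xyz',p['rotation'],degrees=True).as_matrix(); c=(pts-np.array(p['eye']))@Rc*[1,-1,-1]
    K=np.array([[p['fx'],0,p['cx']],[0,p['fy'],p['cy']],[0,0,1.]])
    m=cv2.projectPoints(c.reshape(-1,1,3),np.zeros(3),np.zeros(3),K,np.array(p['dist_coeffs'],float))[0].reshape(X.shape+(2,)).astype(np.float32)
    return cv2.remap(p['img'],m[...,0],m[...,1],cv2.INTER_CUBIC)
if __name__=='__main__':
    import sys
    W=[warp(read_camera(n),k=3) for n in('top','side')]
    for w in W:
        for x in range(-40,101,20): cv2.line(w,(0,int((110-x)*3)),(6,int((110-x)*3)),(0,0,255),1)
        for y in range(-80,31,20): cv2.line(w,(int((35-y)*3),0),(int((35-y)*3),6),(0,0,255),1)
        x,y=(110+37.5)*3,(35-15)*3
        cv2.rectangle(w,(60,int((110-37.5)*3)),(150,int((110+37.5)*3)),(0,0,255),1)
    cv2.imwrite(sys.argv[1],np.hstack(W))
E
python3 fit.py; python3 chip.py pics/w0.png
```

```text
plate [ 4.63614e+02  2.53380e+02 -1.00000e-02]
[[-1.1, 0.0], [-0.8, 0.6], [-1.4, 0.8], [-1.0, 0.6], [-1.0, -2.6], [-0.8, -0.9], [1.4, -1.2], [0.0, -3.1]]
```

View pics/w0.png

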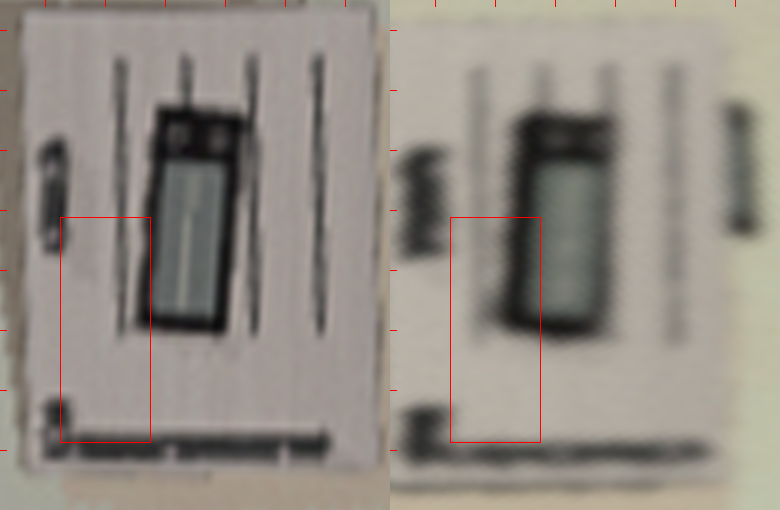

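The rectified view confirms the choice: a black 75x30 chip with its ports uphill. Its centre is at about (192,218) in the left panel, 37 mm up and 29 mm right of home, turned about -5°. I'm setting out now.

```bash
python3 -m crank '[[[-20,-7.7,0,0,8.54],[-20,-7.7,0,0,8.54],[-20,-7.7,0,0,8.54],[-20,-7.7,0,0,8.54],[-20,-7.7,0,0,8.54]]]' 20; python3 -m crank '[[[-20,-7.7,0,0,6],[-20,-7.7,0,0,6],[-20,-7.7,0,0,6],[-20,-7.7,0,0,6],[-20,-7.7,0,0,6]]]';python3 -m crank '[[[0,0,0,0.6,4.5],[0,0,0,0.6,4.5],[0,0,0,0.6,4.5],[0,0,0,0.6,4.5],[0,0,0,0.6,4.5]]]'
```

```text
time: 3.02
ee_pos: [327.9, 364.2, 245.5]
tool_rot: [180.0, 0.0, 161.6]
contact_force: [0.3, 2.0, -0.2]
finger_gap: 85.6
grip_force: 0.0
time: 3.43
ee_pos: [488.9, 231.3, 245.5]
tool_rot: [180.0, 0.0, 161.6]
contact_force: [0.1, 0.8, -0.8]
finger_gap: 60.0
grip_force: 0.0
time: 3.85
ee_pos: [487.7, 232.8, 245.2]
tool_rot: [-180.0, -0.0, 126.8]
contact_force: [0.1, -0.4, 0.4]
finger_gap: 45.1
grip_force: 0.0
```

```bash
python3 -m crank '[[[0,0,1,0.6,4.5],[0,0,2,0.6,4.5],[0,0,3,0.6,4.5],[0,0,3,0.6,4.5],[0,0,3,0.6,4.5]]]'; python3 -m crank '[[[0,0,1,0.6,4.5],[0,0,2,0.6,4.5],[0,0,3,0.6,4.5],[0,0,3,0.6,4.5],[0,0,3,0.6,4.5]]]' >/dev/null;python3 -m crank '[[[0,0,1,0.6,4.5],[0,0,2,0.6,4.5],[0,0,3,0.6,4.5],[0,0,3,0.6,4.5],[0,0,3,0.6,4.5]]]' >/dev/null;python3 -m crank '[[[0,0,1,0.5,4.5],[0,0,2,0.5,4.5],[0,0,3,0.5,4.5],[0,0,3,0.5,4.5],[0,0,3,0.5,4.5]]]'
```

```text
time: 4.27
ee_pos: [487.2, 232.8, 214.6]
tool_rot: [-179.9, 0.0, 92.4]
contact_force: [-0.9, 0.6, 0.2]
finger_gap: 45.1
grip_force: 0.0
time: 5.52
ee_pos: [510.4, 132.0, 124.9]
tool_rot: [-173.5, 0.8, 11.0]
contact_force: [-0.4, 0.6, 0.6]
finger_gap: 44.8
grip_force: 0.0
```

```bash
python3 -m crank '[[[0,0,0,0,4.5],[0,0,0,0,4.5],[0,0,0,0,4.5]]]'; python3 -c "
from h import *
o=r.observe();print(o['q'],o['dq'],o['ee_pos'],o['tool_rot'])"
```

```text
time: 5.77
ee_pos: [510.6, 133.4, 125.8]
tool_rot: [-173.6, 0.8, 11.1]
contact_force: [0.2, 0.4, -0.1]
finger_gap: 44.8
grip_force: 0.0
[ 11.0872806   18.34115589 -12.70551628  59.71411689   6.41818537
 179.94329439] [ 0.89199301 -0.03866345  0.17409011 -0.02415433 -0.01074938 -0.01425129] [510.62158814 133.41523531 125.7789623 ] [-173.58106947    0.75444989   11.1436357 ]
```

```bash
python3 -m crank '[[[0,0,-1,-0.6,4.5],[0,0,-2,-0.6,4.5],[0,0,-2,-0.6,4.5],[0,0,-2,-0.6,4.5],[0,0,-2,-0.6,4.5]]]'; python3 -m crank '[[[0,0,0,-0.6,4.5],[0,0,0,-0.6,4.5],[0,0,0,-0.6,4.5],[0,0,0,-0.6,4.5],[0,0,0,-0.6,4.5]]]'; python3 -m crank '[[[0,0,0,-0.6,4.5],[0,0,0,-0.6,4.5],[0,0,0,-0.6,4.5],[0,0,0,-0.6,4.5],[0,0,0,-0.6,4.5]]]';python3 -m crank '[[[0,0,0,-0.6,4.5],[0,0,0,-0.6,4.5],[0,0,0,-0.6,4.5],[0,0,0,-0.6,4.5],[0,0,0,-0.6,4.5]]]'
```

```text
time: 6.18
ee_pos: [511.3, 132.1, 145.9]
tool_rot: [-174.3, -3.1, 45.8]
contact_force: [0.1, -0.2, 0.3]
finger_gap: 45.1
grip_force: 0.0
time: 6.6
ee_pos: [511.1, 132.1, 145.7]
tool_rot: [-177.0, -5.7, 80.2]
contact_force: [-0.6, -0.4, 0.2]
finger_gap: 45.0
grip_force: 0.0
time: 7.02
ee_pos: [511.1, 132.1, 145.7]
tool_rot: [179.2, -6.4, 114.7]
contact_force: [0.8, -0.7, -0.7]
finger_gap: 44.6
grip_force: 0.0
time: 7.43
ee_pos: [511.2, 132.1, 145.7]
tool_rot: [175.7, -4.9, 149.3]
contact_force: [-0.8, 0.2, 0.1]
finger_gap: 44.8
grip_force: 0.0
```

The last joint reached its range limit, which left about 6° of tilt in the tool. The opposite limit should take it back out, so I'm unwinding that way.

```bash
for i in 1; do python3 -m crank '[[[0,0,0,-0.62,4.5],[0,0,0,-0.62,4.5],[0,0,0,-0.62,4.5],[0,0,0,-0.62,4.5],[0,0,0,-0.62,4.5]]]'; python3 -m crank '[[[0,0,0,-0.62,4.5],[0,0,0,-0.62,4.5],[0,0,0,-0.62,4.5],[0,0,0,-0.62,4.5],[0,0,0,-0.62,4.5]]]'>/dev/null; python3 -m crank '[[[0,0,0,-0.62,4.5],[0,0,0,-0.62,4.5],[0,0,0,-0.62,4.5],[0,0,0,-0.62,4.5],[0,0,0,-0.62,4.5]]]'>/dev/null; python3 -m crank '[[[0,0,0,-0.62,4.5],[0,0,0,-0.62,4.5],[0,0,0,-0.62,4.5],[0,0,0,-0.62,4.5],[0,0,0,-0.62,4.5]]]'>/dev/null; python3 -m crank '[[[0,0,0,-0.62,4.5],[0,0,0,-0.62,4.5],[0,0,0,-0.62,4.5],[0,0,0,-0.62,4.5],[0,0,0,-0.62,4.5]]]'>/dev/null; python3 -m crank '[[[0,0,0,-0.62,4.5],[0,0,0,-0.62,4.5],[0,0,0,-0.62,4.5],[0,0,0,-0.62,4.5],[0,0,0,-0.62,4.5]]]'; done; python3 -c "
from h import *
print(r.observe()['q'])"
```

```text
time: 7.85
ee_pos: [511.1, 132.1, 145.7]
tool_rot: [173.7, -1.5, -175.3]
contact_force: [-0.3, -0.2, 0.5]
finger_gap: 44.6
grip_force: 0.0
time: 9.93
ee_pos: [511.1, 132.1, 145.7]
tool_rot: [-173.8, 1.7, 2.3]
contact_force: [0.7, 0.0, -0.7]
finger_gap: 44.9
grip_force: 0.0
[  10.94546739   17.48720707  -10.78286602   62.51322786    6.41011953
 -171.30711783]
```

```bash
python3 -m crank '[[[0,0,0,-0.12,4.5],[0,0,0,-0.24,4.5],[0,0,0,-0.3,4.5],[0,0,0,-0.36,4.5],[0,0,0,-0.42,4.5]]]'; python3 -c "
from h import *
print(r.observe()['q'])"
```

```text
time: 10.35
ee_pos: [487.7, 197.9, 145.7]
tool_rot: [-176.5, -0.7, 20.1]
contact_force: [0.3, 0.1, -0.2]
finger_gap: 45.1
grip_force: 0.0
[  20.16215239   16.29803132  -12.31383229   60.64386191    3.46842948
 -179.94072752]
```

```bash
python3 -m crank '[[[0,0,0,-0.12,4.5],[0,0,0,-0.22,4.5],[0,0,0,-0.3,4.5],[0,0,0,-0.3,4.5]]]'; python3 -c "
from h import *
print(r.observe()['q'])"
```

```text
time: 10.68
ee_pos: [444.6, 270.5, 145.7]
tool_rot: [180.0, -1.6, 31.3]
contact_force: [0.0, -0.7, 0.4]
finger_gap: 45.4
grip_force: 0.0
[ 3.13222459e+01  1.52078664e+01 -1.38076149e+01  5.94307031e+01
 -7.22071482e-03 -1.79944304e+02]
```

```bash
python3 -m crank '[[[0,0,0,0.62,4.5],[0,0,0,0.62,4.5],[0,0,0,0.62,4.5],[0,0,0,0.62,4.5],[0,0,0,0.62,4.5]]]'>/dev/null; python3 -m crank '[[[0,0,0,0.62,4.5],[0,0,0,0.62,4.5],[0,0,0,0.62,4.5],[0,0,0,0.62,4.5],[0,0,0,0.62,4.5]]]'>/dev/null; python3 -m crank '[[[0,0,0,0.62,4.5],[0,0,0,0.62,4.5],[0,0,0,0.62,4.5],[0,0,0,0.62,4.5],[0,0,0,0.62,4.5]]]'>/dev/null; python3 -m crank '[[[0,0,0,0.62,4.5],[0,0,0,0.62,4.5],[0,0,0,0.62,4.5],[0,0,0,0.62,4.5],[0,0,0,0.62,4.5]]]'>/dev/null; python3 -m crank '[[[0,0,0,0.62,4.5],[0,0,0,0.62,4.5],[0,0,0,0.62,4.5],[0,0,0,0.62,4.5],[0,0,0,0.62,4.5]]]' >/dev/null; python3 -m crank '[[[0,0,0,0.62,4.5],[0,0,0,0.62,4.5],[0,0,0,0.62,4.5],[0,0,0,0.62,4.5],[0,0,0,0.62,4.5]]]'
```

```text
time: 13.18
ee_pos: [445.3, 269.4, 145.7]
tool_rot: [179.1, 1.3, 177.6]
contact_force: [0.0, -0.2, -0.1]
finger_gap: 45.1
grip_force: 0.0
```

```bash
python3 -m crank '[[[-4,-1.4,0,0.05,4.5],[-5.5,-4.4,2,0.05,4.5],[-5.5,-4.4,5.5,0.05,4.5],[-5.5,-4.4,5.5,0.05,4.5]]]'; cat > look.py <<'E'
from h import *
import sys
n,x0,y0,x1,y1,cam=sys.argv[1],*map(int,sys.argv[2:6]),sys.argv[6].split(',')
I=[]
for c in cam:
    p=read_camera(c)
    a,b=(x0,y0) if len(cam)==1 else (0,0)
    I.append(p['img'])
T=I[0][y0:y1,x0:x1]; f=(800/len(I))/(x1-x0)
out=[cv2.resize(T,None,fx=f,fy=f,interpolation=2)]
if len(I)>1:
    x0,y0=map(int,sys.argv[7:9]); h=T.shape[0]; w=T.shape[1]
    out.append(cv2.resize(I[1][y0:y0+h,x0:x0+w],None,fx=f,fy=f,interpolation=2))
cv2.imwrite(n,np.hstack(out))
E
python3 look.py pics/l1.png 200 200 300 300 top,side 260 230
```

```text
time: 13.52
ee_pos: [498.1, 221.7, 86.4]
tool_rot: [179.3, 0.9, 174.9]
contact_force: [-2.7, -1.2, -0.3]
finger_gap: 44.8
grip_force: 0.0
```

View pics/l1.png

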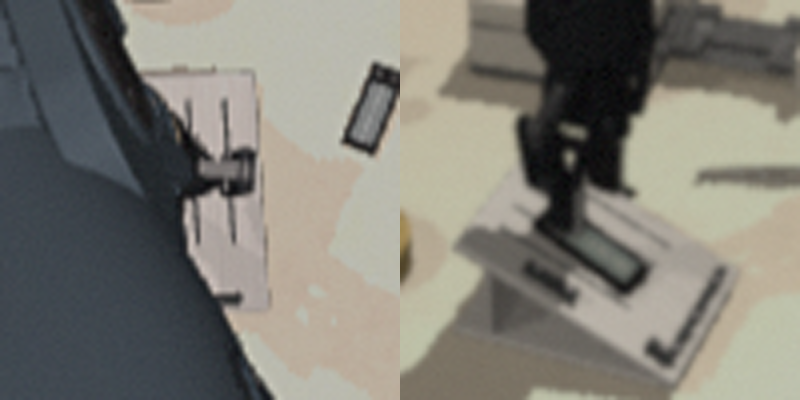

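The side view shows the fingers straddling the chip's upper half at about (570,225). The chip is undisturbed, so I'm feeling down for the face.

```bash
python3 -m crank '[[[0,0,0.4,0,4.5],[0,0,0.6,0,4.5],[0,0,0.8,0,4.5],[0,0,0.8,0,4.5]]]';  python3 -m crank '[[[0,0,0.2,0,4.5],[0,0,0.3,0,4.5],[0,0,0.3,0,4.5]]]'; python3 -m crank '[[[0,0,0.15,0,4.5],[0,0,0.3,0,4.5],[0,0,0.3,0,4.5]]]'
```

```text
time: 13.95
ee_pos: [500.4, 223.7, 83.6]
tool_rot: [179.0, 1.2, 175.0]
contact_force: [-0.3, -0.0, -0.4]
finger_gap: 45.5
grip_force: 0.0
time: 14.2
ee_pos: [500.4, 223.1, 80.0]
tool_rot: [179.1, 1.2, 174.9]
contact_force: [-0.0, 0.1, 0.4]
finger_gap: 44.8
grip_force: 0.0
time: 14.45
ee_pos: [500.4, 223.0, 76.7]
tool_rot: [179.1, 1.2, 174.9]
contact_force: [0.0, 0.8, 0.7]
finger_gap: 44.9
grip_force: 0.0
```

```bash
python3 -m crank '[[[0,0,0.2,0,4.5],[0,0,0.3,0,4.5],[0,0,0.3,0,4.5]]]';  python3 -m crank '[[[0,0,0.1,0,4.5],[0,0,0.2,0,4.5],[0,0,0.2,0,4.5]]]'; python3 -m crank '[[[0,0,0.1,0,4.5],[0,0,0.2,0,4.5],[0,0,0.2,0,4.5]]]'
```

```text
time: 14.7
ee_pos: [500.5, 223.1, 73.7]
tool_rot: [179.1, 1.2, 174.9]
contact_force: [0.4, 0.9, 0.6]
finger_gap: 45.2
grip_force: 0.0
time: 14.95
ee_pos: [500.6, 223.2, 71.9]
tool_rot: [179.1, 1.2, 174.9]
contact_force: [-0.4, -0.2, 0.5]
finger_gap: 45.1
grip_force: 0.0
time: 15.2
ee_pos: [500.6, 223.2, 69.8]
tool_rot: [179.1, 1.2, 174.9]
contact_force: [-0.8, 0.3, -0.0]
finger_gap: 44.9
grip_force: 0.0
```

```bash
python3 -m crank '[[[0,0,0.15,0,4.5],[0,0,0.15,0,4.5]]]';  python3 -m crank '[[[0,0,0.15,0,4.5],[0,0,0.15,0,4.5]]]'; python3 -m crank '[[[0,0,0.15,0,4.5],[0,0,0.15,0,4.5]]]'
```

```text
time: 15.37
ee_pos: [500.9, 223.3, 68.6]
tool_rot: [179.1, 1.2, 174.9]
contact_force: [-0.4, -1.0, 2.1]
finger_gap: 44.9
grip_force: 1.1
time: 15.53
ee_pos: [501.1, 223.4, 68.1]
tool_rot: [179.0, 1.3, 174.9]
contact_force: [-3.8, -2.5, 12.8]
finger_gap: 44.9
grip_force: 6.4
time: 15.7
ee_pos: [501.2, 223.5, 67.7]
tool_rot: [179.0, 1.3, 174.9]
contact_force: [-7.0, -4.4, 23.7]
finger_gap: 45.0
grip_force: 12.4
```

```bash
python3 -m crank '[[[0,0,-0.5,0,4.5],[0,0,-0.5,0,4],[0,0,-0.5,0,3.6],[0,0,-0.5,0,3.4],[0,0,-0.5,0,3.4]]]' 20;  python3 -m crank '[[[0,0,0,0,3.2],[0,0,0,0,3.1],[0,0,0,0,3],[0,0,0,0,2.8],[0,0,0,0,2.8]]]'
```

```text
time: 16.12
ee_pos: [500.4, 223.1, 70.0]
tool_rot: [179.1, 1.2, 174.9]
contact_force: [0.1, -0.3, -0.6]
finger_gap: 33.9
grip_force: 0.0
time: 16.53
ee_pos: [500.6, 223.2, 70.5]
tool_rot: [179.1, 1.2, 174.9]
contact_force: [0.3, 0.3, -0.3]
finger_gap: 28.9
grip_force: 19.7
```

```bash
python3 -m crank '[[[0,0,0,0,2.8],[0,0,0,0,2.8]]]'; python3 look.py pics/l2.png 200 200 300 300 top,side 260 230
```

```text
time: 16.7
ee_pos: [500.7, 223.2, 70.5]
tool_rot: [179.1, 1.2, 174.9]
contact_force: [-0.4, -0.3, -0.2]
finger_gap: 29.1
grip_force: 19.7
```

View pics/l2.png

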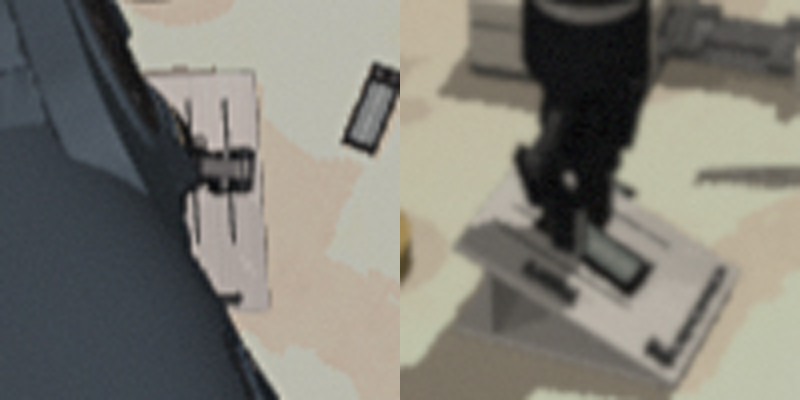

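The grip holds at 29 mm with the chip still flat on the face. I'm dragging it down the slope and to the left, taking out the 5° turn on the way.

```bash
python3 -m crank '[[[0.3,0.2,0.15,-0.03,2.8],[0.6,0.4,0.3,-0.06,2.8],[0.9,0.6,0.43,-0.09,2.8],[1.2,0.8,0.57,-0.09,2.8],[1.5,1.0,0.7,-0.09,2.8]]]';  python3 -c "
from h import *
o=r.observe();print(o['torque'])"
```

```text
time: 17.22
ee_pos: [488.2, 234.5, 65.0]
tool_rot: [179.2, 1.5, -179.9]
contact_force: [0.3, -5.1, 17.0]
finger_gap: 28.8
grip_force: 21.2
[-1.31438897 -0.15137489 -0.11351043]
```

```bash
python3 -m crank '[[[0.0,0.0,-0.12,0,2.8],[0.3,0.3,0,0,2.8],[0.6,0.6,0.14,0,2.8],[0.9,0.9,0.28,0,2.8],[1.1,1.1,0.37,0,2.8]]]';  python3 -m crank '[[[0,0,0,0,2.8]]]'; python3 look.py pics/l3.png 200 200 300 300 top,side 260 230
```

```text
time: 17.63
ee_pos: [475.6, 245.8, 59.6]
tool_rot: [179.2, 1.3, -179.9]
contact_force: [0.0, -2.1, 5.3]
finger_gap: 29.1
grip_force: 20.2
time: 17.72
ee_pos: [475.3, 246.1, 59.5]
tool_rot: [179.2, 1.3, -179.9]
contact_force: [-1.2, -0.4, 4.6]
finger_gap: 29.0
grip_force: 20.2
```

View pics/l3.png

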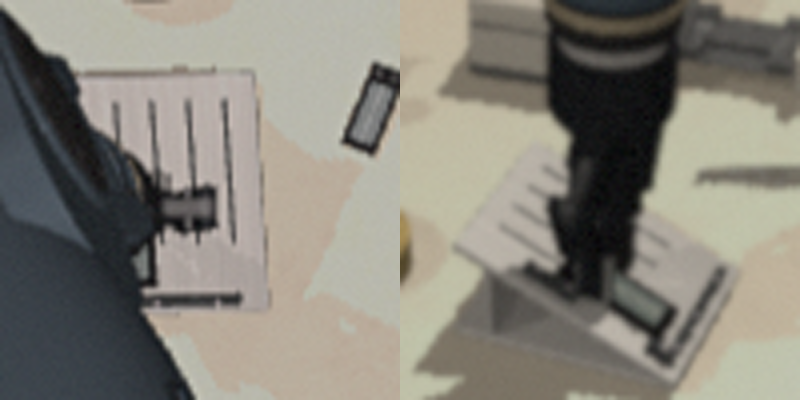

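```bash
python3 -m crank '[[[0.15,0,0.06,0,2.8],[0.28,0,0.12,0,2.8],[0.37,0,0.16,0,2.8],[0.37,0,0.16,0,2.8]]]';  python3 -m crank '[[[0.1,0,0.045,0,2.8],[0.18,0,0.08,0,2.8],[0.18,0,0.08,0,2.8]]]';  python3 -m crank '[[[0.1,0,0.045,0,2.8],[0.1,0,0.045,0,2.8]]]'
```

```text
time: 18.15
ee_pos: [472.5, 246.2, 58.3]
tool_rot: [179.1, 1.3, -179.9]
contact_force: [-0.4, -0.1, 6.3]
finger_gap: 29.0
grip_force: 20.4
time: 18.4
ee_pos: [470.8, 246.2, 57.5]
tool_rot: [179.1, 1.4, -179.9]
contact_force: [-0.1, 0.2, 7.9]
finger_gap: 28.8
grip_force: 20.4
time: 18.57
ee_pos: [469.9, 246.3, 57.1]
tool_rot: [179.1, 1.4, -179.9]
contact_force: [-0.3, -0.9, 8.1]
finger_gap: 28.6
grip_force: 20.5
```

```bash
python3 -m crank '[[[0.1,0,0.02,0,2.8],[0.1,0,0.02,0,2.8]]]';  python3 -m crank '[[[0.1,0,0.045,0,2.8],[0.1,0,0.045,0,2.8]]]';  python3 -m crank '[[[0.1,0,0.045,0,2.8],[0.1,0,0.045,0,2.8]]]'
```

```text
time: 18.73
ee_pos: [469.8, 246.4, 57.1]
tool_rot: [179.1, 1.5, -179.9]
contact_force: [3.0, -0.8, 6.8]
finger_gap: 29.1
grip_force: 20.3
time: 18.9
ee_pos: [469.6, 246.4, 57.0]
tool_rot: [179.1, 1.6, -179.9]
contact_force: [5.7, -2.0, 8.6]
finger_gap: 29.0
grip_force: 20.4
time: 19.07
ee_pos: [469.6, 246.5, 57.0]
tool_rot: [179.1, 1.7, -179.9]
contact_force: [7.2, -3.1, 10.2]
finger_gap: 29.0
grip_force: 20.5
```

```bash
python3 -m crank '[[[-0.1,0.1,-0.06,0,2.8],[-0.1,0.2,-0.06,0,2.8],[-0.1,0.2,-0.06,0,2.8]]]';  python3 -m crank '[[[0,0.1,0,0,2.8],[0,0.1,0,0,2.8]]]';  python3 -m crank '[[[0,0.1,0,0,2.8],[0,0.1,0,0,2.8]]]'; python3 -m crank '[[[0,0.1,0,0,2.8],[0,0.1,0,0,2.8]]]'
```

```text
time: 19.32
ee_pos: [469.5, 247.5, 56.9]
tool_rot: [179.3, 1.5, -179.9]
contact_force: [6.5, -6.4, 8.8]
finger_gap: 29.1
grip_force: 20.2
time: 19.48
ee_pos: [469.5, 248.2, 56.9]
tool_rot: [179.3, 1.5, -179.9]
contact_force: [5.9, -7.3, 8.2]
finger_gap: 29.1
grip_force: 20.2
time: 19.65
ee_pos: [469.5, 249.1, 56.9]
tool_rot: [179.3, 1.5, -179.9]
contact_force: [6.4, -6.5, 8.1]
finger_gap: 29.1
grip_force: 20.2
time: 19.82
ee_pos: [469.5, 250.0, 56.9]
tool_rot: [179.3, 1.5, -179.9]
contact_force: [6.8, -7.4, 7.2]
finger_gap: 28.6
grip_force: 20.1
```

```bash
python3 -m crank '[[[0,0.1,0,0,2.8],[0,0.1,0,0,2.8]]]';  python3 -m crank '[[[0,0.1,0,0,2.8],[0,0.1,0,0,2.8]]]'; python3 -m crank '[[[0,0.1,0,0,2.8],[0,0.1,0,0,2.8]]]'; python3 -c "
from h import *
o=r.observe();print(o['torque'])"
```

```text
time: 19.98
ee_pos: [469.5, 251.0, 56.9]
tool_rot: [179.3, 1.5, -179.9]
contact_force: [6.4, -7.6, 7.9]
finger_gap: 29.1
grip_force: 20.1
time: 20.15
ee_pos: [469.5, 252.1, 56.9]
tool_rot: [179.3, 1.5, -179.9]
contact_force: [5.5, -6.8, 7.6]
finger_gap: 29.0
grip_force: 20.1
time: 20.32
ee_pos: [469.1, 252.7, 56.7]
tool_rot: [179.3, 1.5, -180.0]
contact_force: [5.5, -9.0, 8.4]
finger_gap: 28.7
grip_force: 20.3
[-1.92944424 -1.24924836 -0.13377524]
```

```bash
python3 -m crank '[[[0,0.1,0,0,2.8],[0,0.1,0,0,2.8]]]';  python3 -m crank '[[[0,0.1,0,0,2.8],[0,0.1,0,0,2.8]]]';  python3 chip.py pics/w1.png; python3 -c "
from h import *
o=r.observe();print(o['torque'])"
```

```text
time: 20.48
ee_pos: [469.1, 252.8, 56.7]
tool_rot: [179.4, 1.5, -180.0]
contact_force: [5.6, -13.1, 8.9]
finger_gap: 29.3
grip_force: 20.4
time: 20.65
ee_pos: [469.1, 252.9, 56.7]
tool_rot: [179.5, 1.5, 180.0]
contact_force: [7.1, -18.1, 11.0]
finger_gap: 28.7
grip_force: 20.4
[-3.68122862 -1.47064141 -0.17207835]
```

View pics/w1.png

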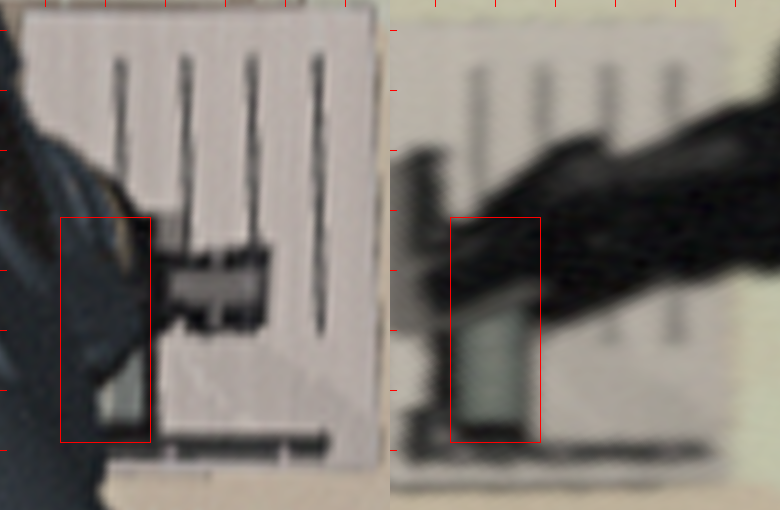

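```bash
python3 -m crank '[[[-0.05,-0.2,-0.1,0,2.8],[-0.05,-0.2,-0.1,0,2.8],[-0.05,-0.2,-0.1,0,3.6],[-0.05,-0.2,-0.1,0,3.6],[-0.05,-0.2,-0.1,0,3.6]]]';  python3 -m crank '[[[0,0.1,0,0,3.6],[0,0.2,0,0,3.6],[0,0.3,0,0,3.6],[0,0.3,0,0,3.6]]]';python3 -m crank '[[[0,0.1,0,0,3.6],[0,0.1,0,0,3.6]]]'
```

```text
time: 21.17
ee_pos: [467.5, 253.8, 56.8]
tool_rot: [179.2, 1.2, -179.9]
contact_force: [-0.4, 0.0, 1.2]
finger_gap: 35.8
grip_force: 0.0
time: 21.5
ee_pos: [467.6, 255.7, 56.9]
tool_rot: [179.3, 1.2, -179.9]
contact_force: [0.1, -5.9, 0.7]
finger_gap: 36.0
grip_force: 2.9
time: 21.67
ee_pos: [467.5, 256.0, 56.9]
tool_rot: [179.4, 1.3, -179.9]
contact_force: [0.8, -10.1, 1.3]
finger_gap: 35.9
grip_force: 4.8
```

```bash
python3 -m crank '[[[0.1,0,0.03,0,3.6],[0.2,0,0.07,0,3.6],[0.2,0,0.07,0,3.6]]]'; python3 -m crank '[[[-0.2,-0.25,-0.09,0,3.6],[-0.2,-0.25,-0.09,0,3.6],[-0.2,-0.25,-0.09,0,3.6]]]'; python3 -c "
from h import *
o=r.observe();print(o['ee_pos'],o['contact_force'])
for n in('top','side'):
    p=read_camera(n)
    for t in('chip','side_gap','lower_stop','tray_seat','tray_front'): print(n,t,[(np.round(x['point'],1).tolist(),round(x['conf'],2)) for x in pinpoint(p,t)][:3])
"; python3 chip.py pics/w2.png
```

```text
time: 21.92
ee_pos: [467.3, 256.0, 56.8]
tool_rot: [179.4, 1.5, -180.0]
contact_force: [5.8, -11.4, 2.7]
finger_gap: 36.1
grip_force: 5.7
time: 22.17
ee_pos: [467.8, 255.4, 57.4]
tool_rot: [179.2, 1.3, -179.9]
contact_force: [0.4, 0.3, 0.2]
finger_gap: 36.3
grip_force: 0.0
[467.82122768 255.36878336  57.37305517] [0.43530814 0.31525757 0.24913163]
top chip [([228.4, 257.1], 0.57), ([291.9, 228.3], 0.49)]
top side_gap [([225.1, 262.1], 0.91)]
top lower_stop [([229.8, 272.7], 0.62)]
top tray_seat [([362.2, 238.5], 0.9)]
top tray_front [([366.3, 261.2], 0.78)]
side chip [([328.2, 356.4], 0.92), ([314.2, 310.2], 0.43)]
side side_gap [([309.2, 311.2], 0.59)]
side lower_stop [([326.2, 315.8], 0.96)]
side tray_seat [([345.5, 237.9], 0.83)]
side tray_front []
```

View pics/w2.png

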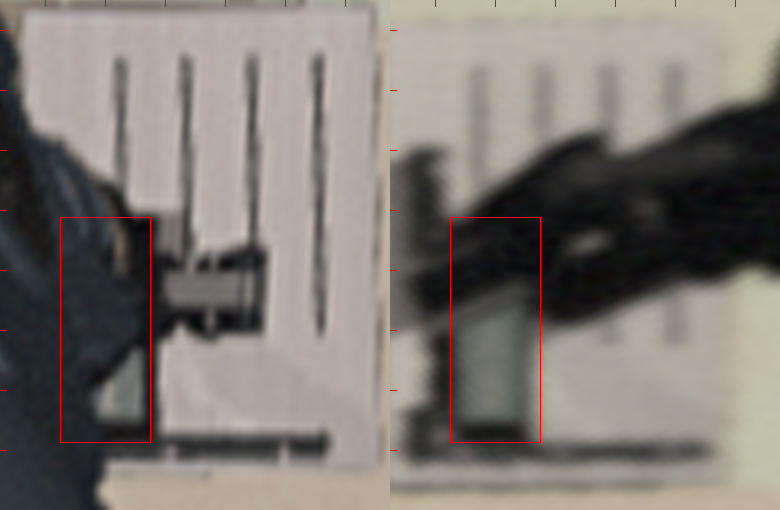

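Both stops are in contact: the right edge is straight along the red outline and the lower edge sits at row 437. Next I shift slightly downhill so the pads hold near the chip's middle, then grip it and lift.

```bash
python3 -m crank '[[[0.3,-0.13,0.13,0,3.6],[0.65,-0.26,0.3,0,3.6],[0.65,-0.26,0.38,0,3.6],[0.65,-0.26,0.38,0,3.6]]]'; python3 -m crank '[[[0,0,0,0,3.3],[0,0,0,0,3.0],[0,0,0,0,2.8],[0,0,0,0,2.7],[0,0,0,0,2.7]]]' 20
```

```text
time: 23.2
ee_pos: [461.0, 252.4, 53.1]
tool_rot: [179.2, 1.2, -179.9]
contact_force: [0.1, 0.7, 0.1]
finger_gap: 35.9
grip_force: 0.0
time: 23.62
ee_pos: [461.5, 252.5, 53.6]
tool_rot: [179.2, 1.3, -179.9]
contact_force: [-0.6, -2.5, 3.6]
finger_gap: 29.1
grip_force: 19.8
```

```bash
python3 -m crank '[[[0,0,-0.5,0,2.7],[0,0,-1.5,0,2.7],[0,0,-3.5,0,2.7],[0,0,-6,0,2.7],[0,0,-8,0,2.7]]]'
cat > tray.py <<'E'
from h import *
import sys
def warp(p,z,x0,x1,y0,y1,k):
    X,Y=np.meshgrid(np.arange(x1,x0,-1/k),np.arange(y1,y0,-1/k),indexing='ij')
    pts=np.stack([X,Y,X*0+z],-1).reshape(-1,3)
    Rc=Ro.from_euler('xyz',p['rotation'],degrees=True).as_matrix(); c=(pts-np.array(p['eye']))@Rc*[1,-1,-1]
    K=np.array([[p['fx'],0,p['cx']],[0,p['fy'],p['cy']],[0,0,1.]])
    m=cv2.projectPoints(c.reshape(-1,1,3),np.zeros(3),np.zeros(3),K,np.array(p['dist_coeffs'],float))[0].reshape(X.shape+(2,)).astype(np.float32)
    return cv2.remap(p['img'],m[...,0],m[...,1],cv2.INTER_CUBIC)
W=[]
for n in('top','side'):
    p=read_camera(n)
    for t in('tray_seat','tray_front','reader'):
        for x in pinpoint(p,t)[:2]: print(n,t,np.round(x['point'],1),round(x['conf'],2),np.round(onz(p,x['point'],{'tray_seat':26,'tray_front':29,'reader':0}[t]),1))
    w=warp(p,29,430,580,-145,-20,3.2)
    for x in range(440,580,20): cv2.line(w,(0,int((580-x)*3.2)),(8,int((580-x)*3.2)),(0,0,255),1)
    for y in range(-140,-20,20): cv2.line(w,(int((-20-y)*3.2),0),(int((-20-y)*3.2),8),(0,0,255),1)
    W.append(w)
cv2.imwrite(sys.argv[1],np.hstack(W))
E
python3 tray.py pics/t1.png
```

```text
time: 24.03
ee_pos: [459.8, 251.7, 135.5]
tool_rot: [179.1, 1.3, -179.9]
contact_force: [0.3, 0.8, -0.9]
finger_gap: 29.0
grip_force: 19.9
top tray_seat [365.8 240.6] 0.72 [503.2 -86.9  26. ]
top tray_front [366.2 261. ] 0.86 [452.  -85.9  29. ]
top reader [359.8 194.6] 0.85 [625.1 -77.7   0. ]
side tray_seat [343.9 239.2] 0.72 [505.4 -75.5  26. ]
side tray_front [367.1 239.3] 0.89 [441.  -95.9  29. ]
side reader [302.9 238.6] 0.68 [634.4 -71.7   0. ]
side reader [243.7 294.2] 0.42 [669.3 237.8  -0. ]
```

View pics/t1.png

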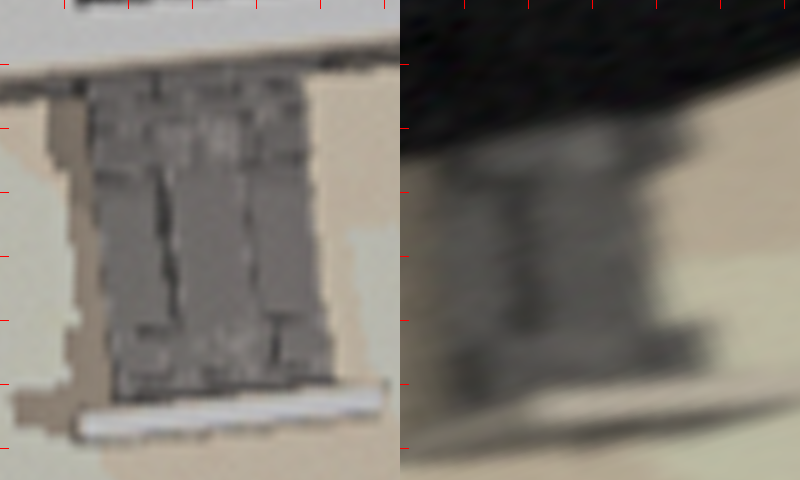

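The top panel shows the open tray turned about +5°, with the recess centre at about (209,248), which is (502.5,-85) on the table. The side camera reads y a few mm further left, so I'll use touch for the last millimetres. Next is the carry over the tray.

```bash
python3 -m crank '[[[-0.3,-2,-0.3,0,2.7],[-0.8,-5,-0.3,0,2.7],[-1.2,-8.5,-0.3,0,2.7],[-1.6,-12,-0.3,0,2.7],[-2,-15.5,-0.3,0,2.7]]]'; python3 -m crank '[[[-0.4,-3.5,0,0,2.7],[-0.8,-7,0,0,2.7],[-1.2,-10.5,0,-0.04,2.7],[-1.5,-14,0,-0.07,2.7],[-1.6,-17,0,-0.089,2.7]]]'; python3 -m crank '[[[0,-0.5,1,0,2.7],[0,-1,2.5,0,2.7],[0,-1,4,0,2.7],[0,-1,5,0,2.7],[0,-1,5,0,2.7]]]';  python3 -c "
from h import *
o=r.observe();print(o['torque'])
for n in('top','side'):
    p=read_camera(n)
    for t in('chip','tray_seat'): print(n,t,[(np.round(x['point'],1).tolist(),round(x['conf'],2)) for x in pinpoint(p,t)][:3],[(np.round(x['bbox'],1).tolist(),round(x['conf'],2)) for x in spot_in(p,t)][:3])
"; python3 look.py pics/l4.png 300 190 410 290 top,side 285 190
```

```text
time: 24.85
ee_pos: [479.4, 95.1, 133.9]
tool_rot: [179.2, 1.2, -179.9]
contact_force: [0.8, 0.1, -0.0]
finger_gap: 29.0
grip_force: 19.9
time: 25.27
ee_pos: [496.1, -75.6, 131.9]
tool_rot: [179.3, 1.3, -174.7]
contact_force: [0.7, 0.6, -0.5]
finger_gap: 29.0
grip_force: 19.9
time: 25.68
ee_pos: [496.5, -82.4, 79.8]
tool_rot: [179.2, 1.1, -174.8]
contact_force: [-0.6, 0.6, -0.3]
finger_gap: 28.7
grip_force: 19.9
[-0.08070736  0.05517181  0.00265254]
top chip [([185.7, 292.3], 0.72), ([292.3, 224.8], 0.45)] [([175.9, 276.2, 198.5, 303.7], 0.91), ([214.7, 218.4, 265.7, 279.7], 0.65), ([283.6, 214.7, 301.5, 240.0], 0.46)]
top tray_seat [([364.5, 238.1], 0.55)] [([442.2, 259.8, 496.2, 277.8], 0.68), ([347.8, 218.5, 358.3, 264.9], 0.55)]
side chip [([327.8, 353.2], 0.75), ([346.5, 228.5], 0.63), ([309.5, 276.4], 0.59)] [([307.7, 348.7, 343.8, 362.9], 0.89), ([305.3, 271.7, 317.6, 278.1], 0.57), ([325.8, 230.8, 369.2, 252.0], 0.53)]
side tray_seat [([344.6, 226.9], 0.66), ([342.6, 239.0], 0.61)] [([322.0, 229.0, 370.5, 253.1], 0.57), ([274.6, 202.0, 369.6, 254.7], 0.44)]
```

```bash
python3 -m crank '[[[0,-0.08,0.5,0,2.7],[0,-0.08,1,0,2.7],[0,-0.08,1.5,0,2.7],[0,-0.08,1.6,0,2.7],[0,-0.08,1.6,0,2.7]]]'; python3 -m crank '[[[0,0,0.1,0,2.7],[0,0,0.1,0,2.7]]]';python3 -m crank '[[[0,0,0.1,0,2.7],[0,0,0.1,0,2.7]]]';python3 -m crank '[[[0,0,0.1,0,2.7],[0,0,0.1,0,2.7]]]';python3 -m crank '[[[0,0,0.1,0,2.7],[0,0,0.1,0,2.7]]]'
```

```text
time: 26.7
ee_pos: [498.2, -83.2, 65.7]
tool_rot: [179.3, 1.3, -174.8]
contact_force: [-0.1, 0.4, -0.0]
finger_gap: 29.0
grip_force: 19.9
time: 26.87
ee_pos: [498.7, -83.3, 65.4]
tool_rot: [179.3, 1.3, -174.8]
contact_force: [-0.3, -0.2, -0.7]
finger_gap: 28.6
grip_force: 19.9
time: 27.03
ee_pos: [498.8, -83.3, 64.5]
tool_rot: [179.3, 1.3, -174.8]
contact_force: [-0.8, -0.6, 0.3]
finger_gap: 28.6
grip_force: 19.9
time: 27.2
ee_pos: [498.8, -83.2, 63.4]
tool_rot: [179.3, 1.3, -174.8]
contact_force: [0.5, 0.8, -0.8]
finger_gap: 29.0
grip_force: 19.9
time: 27.37
ee_pos: [498.8, -83.3, 62.4]
tool_rot: [179.3, 1.3, -174.8]
contact_force: [0.3, -0.1, -0.3]
finger_gap: 29.0
grip_force: 19.9
```

```bash
python3 -m crank '[[[0.25,0,0.0,0,2.7],[0.25,0,0.1,0,2.7],[0.25,0,0.1,0,2.7]]]';python3 -m crank '[[[0,0,0.1,0,2.7],[0,0,0.1,0,2.7]]]';python3 -m crank '[[[0,0,0.1,0,2.7],[0,0,0.1,0,2.7]]]';python3 -m crank '[[[0,0,0.1,0,2.7],[0,0,0.1,0,2.7]]]'
```

```text
time: 27.62
ee_pos: [496.1, -83.5, 61.3]
tool_rot: [179.3, 1.3, -174.8]
contact_force: [-0.5, 0.3, 0.3]
finger_gap: 28.8
grip_force: 19.9
time: 27.78
ee_pos: [496.4, -83.5, 60.3]
tool_rot: [179.3, 1.3, -174.8]
contact_force: [0.8, -1.0, -0.2]
finger_gap: 28.8
grip_force: 20.0
time: 27.95
ee_pos: [496.5, -83.5, 59.3]
tool_rot: [179.3, 1.3, -174.8]
contact_force: [-0.6, -1.9, -0.1]
finger_gap: 28.8
grip_force: 20.0
time: 28.12
ee_pos: [496.6, -83.5, 58.4]
tool_rot: [179.3, 1.4, -174.8]
contact_force: [0.5, -1.4, 1.1]
finger_gap: 29.1
grip_force: 20.1
```

```bash
python3 -m crank '[[[0,-0.1,0,0,2.7],[0,-0.1,0,0,2.7]]]';python3 -m crank '[[[0,-0.1,0.0,0,2.7],[0,-0.1,0.0,0,2.7]]]';python3 -m crank '[[[0,-0.1,0.0,0,2.7],[0,-0.1,0.0,0,2.7]]]';python3 -m crank '[[[0,-0.1,0,0,2.7],[0,-0.1,0,0,2.7]]]'; python3 -m crank '[[[0,-0.1,0,0,2.7],[0,-0.1,0,0,2.7]]]'
```

```text
time: 28.28
ee_pos: [496.5, -84.4, 58.4]
tool_rot: [179.3, 1.3, -174.8]
contact_force: [-0.6, 0.4, 1.0]
finger_gap: 28.9
grip_force: 20.1
time: 28.45
ee_pos: [496.6, -85.5, 58.4]
tool_rot: [179.3, 1.3, -174.8]
contact_force: [-0.6, 0.7, 0.6]
finger_gap: 28.8
grip_force: 20.1
time: 28.62
ee_pos: [496.7, -86.5, 58.4]
tool_rot: [179.3, 1.3, -174.8]
contact_force: [0.5, 0.7, 0.2]
finger_gap: 28.7
grip_force: 20.1
time: 28.78
ee_pos: [496.8, -87.5, 58.4]
tool_rot: [179.3, 1.3, -174.8]
contact_force: [0.2, 0.3, -0.1]
finger_gap: 28.8
grip_force: 20.1
time: 28.95
ee_pos: [496.9, -88.3, 58.4]
tool_rot: [179.3, 1.3, -174.8]
contact_force: [1.9, 1.0, 0.1]
finger_gap: 29.1
grip_force: 20.1
```

```bash
python3 -m crank '[[[0,0.22,0,0,2.7],[0,0.22,0,0,2.7]]]';python3 -m crank '[[[0.1,0,0.0,0,2.7],[0.1,0,0.0,0,2.7]]]';python3 -m crank '[[[0.1,0,0.0,0,2.7],[0.1,0,0.0,0,2.7]]]';python3 -m crank '[[[0.1,0,0,0,2.7],[0.1,0,0,0,2.7]]]'; python3 -m crank '[[[0.1,0,0,0,2.7],[0.1,0,0,0,2.7]]]'
```

```text
time: 29.12
ee_pos: [496.7, -86.1, 58.4]
tool_rot: [179.3, 1.3, -174.8]
contact_force: [0.0, -0.5, 0.7]
finger_gap: 28.8
grip_force: 20.1
time: 29.28
ee_pos: [496.0, -86.3, 58.5]
tool_rot: [179.3, 1.4, -174.8]
contact_force: [1.5, -0.6, 1.5]
finger_gap: 29.1
grip_force: 20.1
time: 29.45
ee_pos: [494.8, -86.4, 58.5]
tool_rot: [179.3, 1.4, -174.8]
contact_force: [2.2, -0.4, 1.3]
finger_gap: 29.1
grip_force: 20.1
time: 29.62
ee_pos: [493.6, -86.5, 58.4]
tool_rot: [179.3, 1.3, -174.8]
contact_force: [1.2, 0.7, 1.1]
finger_gap: 28.3
grip_force: 20.1
time: 29.78
ee_pos: [492.6, -86.6, 58.3]
tool_rot: [179.3, 1.3, -174.8]
contact_force: [0.9, -0.3, 1.1]
finger_gap: 28.9
grip_force: 20.1
```

```bash
python3 -m crank '[[[0.1,0,0,0,2.7],[0.1,0,0,0,2.7]]]';python3 -m crank '[[[0.1,0,0.0,0,2.7],[0.1,0,0.0,0,2.7]]]';python3 -m crank '[[[0.1,0,0.0,0,2.7],[0.1,0,0.0,0,2.7]]]'
```

```text
time: 29.95
ee_pos: [491.5, -86.7, 58.3]
tool_rot: [179.3, 1.3, -174.8]
contact_force: [1.9, -0.8, 1.0]
finger_gap: 28.9
grip_force: 20.1
time: 30.12
ee_pos: [490.5, -86.8, 58.2]
tool_rot: [179.3, 1.3, -174.8]
contact_force: [1.4, -0.0, 1.5]
finger_gap: 28.8
grip_force: 20.2
time: 30.28
ee_pos: [489.5, -86.9, 58.2]
tool_rot: [179.3, 1.3, -174.8]
contact_force: [0.3, -1.0, 1.0]
finger_gap: 28.7
grip_force: 20.2
```

```bash
python3 -m crank '[[[0.1,0,0.03,0,2.7],[0.1,0,0.03,0,2.7]]]';python3 -m crank '[[[0.1,0,0.03,0,2.7],[0.1,0,0.03,0,2.7]]]'; python3 - <<'E'
from h import *
p=read_camera('side');q=read_camera('top')
a=cv2.resize(p['img'][195:270,300:390],None,fx=4.8,fy=4.8,interpolation=2)
b=cv2.resize(q['img'][195:270,325:395],None,fx=4.8,fy=4.8,interpolation=2)
cv2.imwrite('pics/l5.png',np.hstack([a,b]))
E
```

```text
time: 30.45
ee_pos: [488.6, -87.0, 57.9]
tool_rot: [179.3, 1.3, -174.8]
contact_force: [2.9, 0.2, 1.8]
finger_gap: 28.4
grip_force: 20.3
time: 30.62
ee_pos: [487.6, -87.1, 57.5]
tool_rot: [179.3, 1.3, -174.8]
contact_force: [1.4, -0.3, 1.3]
finger_gap: 29.1
grip_force: 20.4
```

View pics/l5.png

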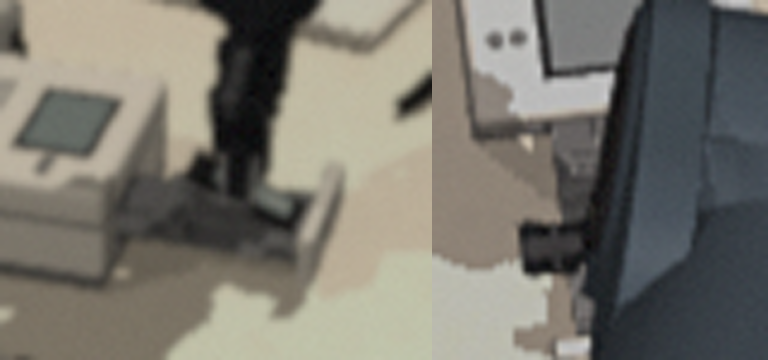

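The left panel shows the tilted chip's low end at about (298,205), still a few mm short of the front panel at about (312,205). I'm continuing toward the near wall.

```bash
python3 -m crank '[[[0.15,0,0,0,2.7],[0.15,0,0,0,2.7]]]';python3 -m crank '[[[0.15,0,0,0,2.7],[0.15,0,0,0,2.7]]]';python3 -m crank '[[[0.15,0,0,0,2.7],[0.15,0,0,0,2.7]]]'; python3 -m crank '[[[0.1,0,0,0,2.7],[0.1,0,0,0,2.7]]]'
```

```text
time: 30.88
ee_pos: [487.1, -87.2, 57.9]
tool_rot: [179.3, 1.4, -174.8]
contact_force: [4.3, 0.9, 3.4]
finger_gap: 29.0
grip_force: 20.3
time: 31.05
ee_pos: [486.7, -87.3, 58.4]
tool_rot: [179.3, 1.6, -174.8]
contact_force: [7.0, 1.1, 3.8]
finger_gap: 29.0
grip_force: 20.3
time: 31.22
ee_pos: [486.3, -87.4, 58.7]
tool_rot: [179.3, 1.7, -174.8]
contact_force: [9.4, 1.5, 4.9]
finger_gap: 29.0
grip_force: 20.2
time: 31.38
ee_pos: [486.1, -87.4, 59.0]
tool_rot: [179.3, 1.8, -174.8]
contact_force: [11.7, 3.3, 5.2]
finger_gap: 28.9
grip_force: 20.2
```

```bash
python3 -m crank '[[[-0.3,0.1,0,0,2.7],[-0.5,0.1,0,0,2.7],[-0.5,0.1,0.0,0,2.7]]]';python3 -m crank '[[[-0.05,0,0.1,0,2.7],[-0.1,0,0.25,0,2.7],[-0.1,0,0.3,0,2.7]]]';python3 -m crank '[[[-0.05,0,0.1,0,2.7],[-0.1,0,0.25,0,2.7],[-0.1,0,0.3,0,2.7]]]'
```

```text
time: 31.63
ee_pos: [487.2, -86.1, 57.5]
tool_rot: [179.3, 1.3, -174.8]
contact_force: [4.0, -0.6, 2.5]
finger_gap: 28.8
grip_force: 20.4
time: 31.88
ee_pos: [488.4, -86.0, 54.5]
tool_rot: [179.3, 1.4, -174.8]
contact_force: [3.6, -0.6, 4.8]
finger_gap: 28.9
grip_force: 21.6
time: 32.13
ee_pos: [489.3, -85.8, 51.4]
tool_rot: [179.3, 1.3, -174.8]
contact_force: [2.3, -1.0, 5.4]
finger_gap: 28.5
grip_force: 23.0
```

```bash
python3 -m crank '[[[-0.05,0,0.1,0,2.7],[-0.08,0,0.25,0,2.7],[-0.08,0,0.3,0,2.7]]]';python3 -m crank '[[[-0.03,0,0.1,0,2.7],[-0.03,0,0.2,0,2.7],[-0.03,0,0.2,0,2.7]]]';python3 -m crank '[[[0,0,0.1,0,2.7],[0,0,0.1,0,2.7]]]'
```

```text
time: 32.38
ee_pos: [490.2, -85.7, 48.5]
tool_rot: [179.3, 1.3, -174.8]
contact_force: [3.1, -1.1, 5.9]
finger_gap: 28.9
grip_force: 24.4
time: 32.63
ee_pos: [490.6, -85.6, 46.6]
tool_rot: [179.3, 1.4, -174.8]
contact_force: [3.7, 0.9, 4.9]
finger_gap: 28.7
grip_force: 25.2
time: 32.8
ee_pos: [490.7, -85.6, 45.6]
tool_rot: [179.3, 1.4, -174.8]
contact_force: [3.4, -0.5, 5.3]
finger_gap: 28.5
grip_force: 25.7
```

```bash
python3 -m crank '[[[0,0,0.1,0,2.7],[0,0,0.1,0,2.7]]]';python3 -m crank '[[[0,0,0.1,0,2.7],[0,0,0.1,0,2.7]]]';python3 -m crank '[[[0,0,0.1,0,2.7],[0,0,0.1,0,2.7]]]'; python3 -m crank '[[[0,0,0.1,0,2.7],[0,0,0.1,0,2.7]]]'
```

```text
time: 32.97
ee_pos: [490.8, -85.6, 44.7]
tool_rot: [179.3, 1.4, -174.8]
contact_force: [4.1, -0.0, 6.1]
finger_gap: 28.9
grip_force: 26.1
time: 33.13
ee_pos: [490.8, -85.6, 43.7]
tool_rot: [179.3, 1.4, -174.8]
contact_force: [2.6, -0.4, 5.9]
finger_gap: 29.0
grip_force: 26.5
time: 33.3
ee_pos: [490.8, -85.5, 42.7]
tool_rot: [179.3, 1.4, -174.8]
contact_force: [4.4, -0.3, 5.7]
finger_gap: 28.7
grip_force: 26.9
time: 33.47
ee_pos: [490.9, -85.5, 41.7]
tool_rot: [179.3, 1.4, -174.8]
contact_force: [3.9, 1.4, 6.3]
finger_gap: 28.9
grip_force: 27.2
```

```bash
python3 -m crank '[[[0,0,0.1,0,2.7],[0,0,0.1,0,2.7]]]';python3 -m crank '[[[0,0,0.1,0,2.7],[0,0,0.1,0,2.7]]]';python3 -m crank '[[[0,0,0.1,0,2.7],[0,0,0.1,0,2.7]]]'; python3 - <<'E'
from h import *
print(r.observe()['torque'])
for n in('side','top'):
    p=read_camera(n); print([(np.round(x['point'],1).tolist(),round(x['conf'],2)) for x in pinpoint(p,'chip')])
E
```

```text
time: 33.63
ee_pos: [491.0, -85.5, 41.0]
tool_rot: [179.3, 1.4, -174.8]
contact_force: [3.0, -0.6, 8.2]
finger_gap: 28.9
grip_force: 27.7
time: 33.8
ee_pos: [491.2, -85.5, 40.7]
tool_rot: [179.3, 1.4, -174.8]
contact_force: [0.4, 1.2, 16.2]
finger_gap: 28.5
grip_force: 29.2
time: 33.97
ee_pos: [491.7, -85.4, 40.3]
tool_rot: [179.3, 1.5, -174.8]
contact_force: [0.6, 0.7, 23.3]
finger_gap: 29.2
grip_force: 30.7
[0.3460918  0.16534653 0.02579153]
[([326.5, 356.0], 0.92), ([308.0, 275.3], 0.56), ([347.4, 242.4], 0.4)]
[([184.2, 289.8], 0.84), ([293.9, 224.5], 0.47)]
```

The chip has gone flat, with the vertical force rising stiffly at z=41. I'm easing off, then letting go.

```bash
python3 -m crank '[[[0,0,-0.2,0,2.7],[0,0,-0.25,0,2.7],[0,0,-0.25,0,3.1],[0,0,-0.25,0,3.5],[0,0,-0.25,0,3.8]]]';python3 -m crank '[[[0,0,0,0,4],[0,0,-0.3,0,4.5],[0,0,-1,0,4.5],[0,0,-2,0,4.5],[0,0,-4,0,4.5]]]'; python3 -m crank '[[[0,3,-3,0,4.5],[1,6,-3,0,3],[2,9,-3,0,1],[2,12,-3,0,0],[2,12,-3,0,0]]]'; cat > seat.py <<'E'
from h import *
for n in('side','top'):
    p=read_camera(n); cv2.imwrite(f'pics/s_{n}.png',p['img'])
    for t in ('chip','tray_seat','tray_front'): print(n,t,[(np.round(x['point'],1).tolist(),round(x['conf'],2)) for x in pinpoint(p,t)],[(np.round(x['bbox'],1).tolist(),round(x['conf'],2)) for x in spot_in(p,t)][:4])
E
python3 seat.py
```

```text
time: 34.58
ee_pos: [489.2, -85.3, 40.3]
tool_rot: [179.3, 1.2, -174.8]
contact_force: [-0.5, -0.6, -1.4]
finger_gap: 38.0
grip_force: 0.0
time: 35.0
ee_pos: [488.4, -85.9, 80.5]
tool_rot: [179.3, 1.2, -174.8]
contact_force: [-0.8, -0.2, 0.3]
finger_gap: 45.0
grip_force: 0.0
time: 35.42
ee_pos: [457.3, 34.7, 113.1]
tool_rot: [179.2, 1.4, -174.6]
contact_force: [0.2, -1.0, 0.3]
finger_gap: 0.1
grip_force: 0.0
side chip [([308.5, 277.8], 0.63), ([346.5, 239.6], 0.41)] [([312.3, 349.3, 346.2, 363.6], 0.9), ([304.8, 269.3, 318.3, 277.6], 0.58)]
side tray_seat [([345.0, 239.7], 0.93)] [([323.5, 227.2, 371.4, 252.0], 0.9)]
side tray_front [([370.9, 240.7], 0.89)] [([326.4, 228.5, 371.1, 255.3], 0.63)]
top chip [([367.5, 244.2], 0.7), ([186.7, 291.2], 0.59)] [([177.4, 276.1, 198.8, 304.0], 0.72), ([360.5, 229.0, 373.4, 261.3], 0.54)]
top tray_seat [([367.2, 240.2], 0.88), ([365.1, 239.9], 0.35)] [([358.7, 216.1, 389.2, 267.5], 0.63)]
top tray_front [([368.6, 266.6], 0.69)] [([356.3, 217.3, 388.4, 268.1], 0.7)]
```

```bash
cat > meas.py <<'E'
from h import *
def rect(p,z,S,psi,hx=70,hy=50,k=3):
    c,s=np.cos(psi),np.sin(psi)
    X,Y=np.meshgrid(np.arange(hx,-hx,-1/k),np.arange(hy,-hy,-1/k),indexing='ij')
    pts=np.stack([S[0]+c*X-s*Y,S[1]+s*X+c*Y,X*0+z],-1).reshape(-1,3)
    Rc=Ro.from_euler('xyz',p['rotation'],degrees=True).as_matrix(); q=(pts-np.array(p['eye']))@Rc*[1,-1,-1]
    K=np.array([[p['fx'],0,p['cx']],[0,p['fy'],p['cy']],[0,0,1.]])
    m=cv2.projectPoints(q.reshape(-1,1,3),np.zeros(3),np.zeros(3),K,np.array(p['dist_coeffs'],float))[0].reshape(X.shape+(2,)).astype(np.float32)
    return cv2.remap(p['img'],m[...,0],m[...,1],cv2.INTER_CUBIC)
S=(502.5,-85.3);psi=np.radians(5.1)
for n in('top','side'):
    p=read_camera(n)
    g=cv2.cvtColor(rect(p,32,S,psi),cv2.COLOR_BGR2GRAY)
    print(n,'min',g.min())
    for th in(45,55,65):
        m=(g<th).astype(np.uint8)
        for c in cv2.findContours(m,cv2.RETR_EXTERNAL,cv2.CHAIN_APPROX_NONE)[0]:
            if cv2.contourArea(c)>2000:
                (cx,cy),wh,a=cv2.minAreaRect(c); print(th,'centre x,y',round(70-cy/3,1),round(50-cx/3,1),'size',np.round(np.array(wh)/3,1),'ang',round(a,1))
    print('x-profile(70..-70 step 4, avg |y|<12)',np.array([g[int((70-x)*3),(50-10)*3:(50+10)*3].mean() for x in range(68,-68,-4)]).astype(int).tolist())
    print('y-profile at x in -15..10 (48..-48 step 2)',np.array([g[60*3:85*3,int((50-y)*3)].mean() for y in range(48,-48,-2)]).astype(int).tolist())
E
python3 meas.py
```

```text
top min 22
45 centre x,y 12.7 -0.7 size [27.1 24.8] ang 3.0
55 centre x,y -6.1 -0.3 size [85.  32.4] ang 89.6
65 centre x,y 13.7 8.7 size [132.6  51.9] ang 72.2
x-profile(70..-70 step 4, avg |y|<12) [178, 181, 150, 88, 95, 95, 95, 90, 94, 97, 92, 35, 59, 63, 34, 103, 128, 125, 126, 125, 122, 125, 126, 127, 125, 123, 128, 110, 37, 56, 97, 111, 182, 172]
y-profile at x in -15..10 (48..-48 step 2) [73, 72, 70, 71, 71, 70, 71, 71, 71, 71, 70, 70, 70, 71, 72, 70, 60, 48, 54, 91, 120, 120, 117, 126, 138, 126, 118, 120, 120, 95, 49, 48, 82, 100, 99, 103, 104, 104, 102, 104, 122, 155, 174, 172, 170, 170, 171, 172]
side min 6
45 centre x,y -37.9 17.2 size [45.6 21.4] ang 41.0
45 centre x,y 15.4 15.7 size [20.2 44.6] ang 69.9
45 centre x,y 6.5 -15.5 size [31.5 72.8] ang 82.8
55 centre x,y -10.5 -6.1 size [76.2 91.5] ang 86.6
65 centre x,y -7.2 0.8 size [100.9  86.9] ang 1.6
65 centre x,y 55.2 13.1 size [22.5 47.1] ang 63.4
x-profile(70..-70 step 4, avg |y|<12) [103, 80, 59, 60, 71, 73, 75, 71, 70, 72, 61, 41, 42, 46, 41, 57, 41, 21, 15, 26, 51, 71, 93, 105, 103, 102, 94, 70, 38, 44, 100, 156, 160, 113]
y-profile at x in -15..10 (48..-48 step 2) [75, 72, 68, 62, 57, 52, 48, 46, 45, 44, 44, 45, 46, 46, 46, 44, 42, 40, 38, 37, 37, 37, 36, 36, 36, 36, 36, 37, 37, 37, 37, 38, 40, 41, 43, 44, 46, 47, 48, 49, 50, 52, 52, 52, 53, 54, 55, 56]
```

The trays's front panel now shows about 9 mm further out, so the tray wasn't fully open at first and the chip's end drew it to its stop. The chip lies about 2 mm nearer the robot than the recess centre, and square. I'm checking that it's flat by touching it lightly near each end.

```bash
python3 -m crank '[[[0,-4,0,0,0],[-0.1,-8,0,0,0],[-0.1,-11.5,0,0,0],[-0.1,-12.3,2,0,0],[-0.1,-12.3,5,0,0]]]'; python3 -m crank '[[[0,0,0.6,0,0],[0,0,0.7,0,0],[0,0,0.7,0,0]]]';python3 -m crank '[[[0,0,0.15,0,0],[0,0,0.3,0,0],[0,0,0.3,0,0]]]';python3 -m crank '[[[0,0,0.1,0,0],[0,0,0.1,0,0]]]'
```

```text
time: 36.63
ee_pos: [474.1, -93.5, 62.2]
tool_rot: [179.4, 1.7, -175.0]
contact_force: [0.9, -0.2, -0.3]
finger_gap: 0.1
grip_force: 0.0
time: 36.88
ee_pos: [471.4, -90.0, 53.9]
tool_rot: [179.3, 1.3, -174.8]
contact_force: [0.4, 0.3, -0.4]
finger_gap: 0.2
grip_force: 0.0
time: 37.13
ee_pos: [472.3, -90.1, 51.4]
tool_rot: [179.3, 1.4, -174.8]
contact_force: [-0.6, 0.3, -0.5]
finger_gap: -0.1
grip_force: 0.0
time: 37.3
ee_pos: [471.9, -90.2, 50.0]
tool_rot: [179.3, 1.4, -174.8]
contact_force: [-0.2, 1.0, -0.9]
finger_gap: -0.1
grip_force: 0.0
```

```bash
python3 -m crank '[[[0,0,0.15,0,0],[0,0,0.15,0,0]]]';python3 -m crank '[[[0,0,0.1,0,0],[0,0,0.1,0,0]]]';python3 -m crank '[[[0,0,0.1,0,0],[0,0,0.1,0,0]]]'; python3 -m crank '[[[0,0,0.1,0,0],[0,0,0.1,0,0]]]'
```

```text
time: 37.47
ee_pos: [471.7, -90.3, 48.1]
tool_rot: [179.3, 1.3, -174.8]
contact_force: [-0.2, 0.1, 0.0]
finger_gap: -0.3
grip_force: 0.0
time: 37.63
ee_pos: [471.7, -90.3, 47.0]
tool_rot: [179.3, 1.3, -174.8]
contact_force: [0.0, -0.0, 0.8]
finger_gap: 0.2
grip_force: 0.0
time: 37.8
ee_pos: [471.9, -90.4, 46.2]
tool_rot: [179.3, 1.3, -174.8]
contact_force: [-0.7, -0.5, 1.9]
finger_gap: 0.3
grip_force: 0.9
time: 37.97
ee_pos: [472.7, -90.3, 46.1]
tool_rot: [179.3, 1.5, -174.8]
contact_force: [-0.2, 1.4, 10.5]
finger_gap: 0.1
grip_force: 5.1
```

The low end is at 32 mm, so it's seated. Next the far half.

```bash
python3 -m crank '[[[0,0,-0.6,0,0],[-1.5,0.3,-0.8,0,0],[-3,0.3,-0.8,0,0],[-3.1,0.3,-0.6,0,0],[-3.1,0.3,-0.4,0,0]]]';python3 -m crank '[[[0,0,0.15,0,0],[0,0,0.15,0,0]]]';python3 -m crank '[[[0,0,0.1,0,0],[0,0,0.1,0,0]]]'; python3 -m crank '[[[0,0,0.1,0,0],[0,0,0.1,0,0]]]'
```

```text
time: 38.38
ee_pos: [502.8, -84.6, 49.8]
tool_rot: [179.3, 1.4, -174.8]
contact_force: [-0.9, 0.9, 0.4]
finger_gap: 0.0
grip_force: 0.0
time: 38.55
ee_pos: [501.0, -84.5, 47.7]
tool_rot: [179.3, 1.2, -174.8]
contact_force: [-0.7, -0.1, 0.6]
finger_gap: -0.2
grip_force: 0.0
time: 38.72
ee_pos: [501.8, -84.6, 47.2]
tool_rot: [179.3, 1.3, -174.8]
contact_force: [-0.4, 0.5, 0.9]
finger_gap: -0.1
grip_force: 0.0
time: 38.88
ee_pos: [502.2, -84.6, 46.3]
tool_rot: [179.3, 1.3, -174.8]
contact_force: [0.2, 0.3, -1.3]
finger_gap: -0.2
grip_force: 0.0
```

It's flat at both ends. Up and over, then in front of the panel to push the tray shut.

```bash
python3 -m crank '[[[0,0,-2,0,0],[0,0,-4.5,0,0],[3,0,-4.5,0,0],[6.5,0,-4.5,0,0],[9.6,0,-4.5,0,0]]]';python3 -m crank '[[[0,0,0,0,0],[0,0,2,0,0],[0,0,4,0,0],[0,0,5,0,0],[0,0,5,0,0]]]';python3 -m crank '[[[-0.5,0,0,0,0],[-1,0,0,0,0],[-1.5,0,0,0,0],[-2,0,0,0,0],[-2.5,0,0,0,0]]]'
```

```text
time: 39.3
ee_pos: [404.5, -93.8, 89.2]
tool_rot: [179.3, 1.3, -174.8]
contact_force: [-0.5, 0.0, 0.5]
finger_gap: -0.1
grip_force: 0.0
time: 39.72
ee_pos: [405.7, -92.9, 37.6]
tool_rot: [179.2, 1.2, -174.8]
contact_force: [-1.3, 0.1, -0.2]
finger_gap: -0.3
grip_force: 0.0
time: 40.13
ee_pos: [432.5, -90.9, 40.2]
tool_rot: [179.3, 1.4, -174.8]
contact_force: [-1.9, -0.7, 2.0]
finger_gap: 0.2
grip_force: 1.1
```

```bash
python3 -m crank '[[[-0.5,0,0,0,0],[-1.1,0,0,0,0],[-1.7,0,0,0,0],[-2.3,0,0,0,0],[-3,0,0,0,0]]]';python3 -m crank '[[[-0.6,0,0,0,0],[-1.2,0,0,0,0],[-1.8,0,0,0,0],[-2.4,0,0,0,0],[-3,0,0,0,0]]]';python3 -m crank '[[[-0.6,0,0,0,0],[-1.2,0,0,0,0],[-1.8,0,0,0,0],[-2.4,0,0,0,0],[-2.9,0,0,0,0]]]'
```

```text
time: 40.55
ee_pos: [461.9, -88.1, 40.3]
tool_rot: [179.3, 1.3, -174.8]
contact_force: [-2.1, -0.6, -1.7]
finger_gap: 0.4
grip_force: 1.2
time: 40.97
ee_pos: [492.0, -85.3, 41.1]
tool_rot: [179.3, 1.3, -174.8]
contact_force: [-2.3, 0.3, -1.1]
finger_gap: -0.3
grip_force: 1.1
time: 41.38
ee_pos: [521.2, -82.8, 41.9]
tool_rot: [179.3, 1.4, -174.8]
contact_force: [-1.4, -0.0, -1.2]
finger_gap: -0.0
grip_force: 1.1
```

```bash
python3 -m crank '[[[-0.3,0,0,0,0],[-0.6,0,0,0,0],[-0.9,0,0,0,0],[-1.2,0,0,0,0],[-1.2,0,0,0,0]]]';python3 -m crank '[[[-0.2,0,0,0,0],[-0.4,0,0,0,0],[-0.6,0,0,0,0],[-0.6,0,0,0,0]]]';python3 -m crank '[[[-0.2,0,0,0,0],[-0.4,0,0,0,0],[-0.4,0,0,0,0]]]'
```

```text
time: 41.8
ee_pos: [533.2, -81.7, 42.3]
tool_rot: [179.3, 1.4, -174.8]
contact_force: [0.0, 0.2, -1.0]
finger_gap: 0.1
grip_force: 0.1
time: 42.13
ee_pos: [533.6, -81.6, 41.9]
tool_rot: [179.3, 0.9, -174.9]
contact_force: [-19.8, -3.5, 13.3]
finger_gap: 0.1
grip_force: 9.6
time: 42.38
ee_pos: [533.8, -81.4, 41.5]
tool_rot: [179.3, 0.5, -174.9]
contact_force: [-33.1, -5.5, 24.1]
finger_gap: -0.4
grip_force: 16.5
```

```bash
python3 -m crank '[[[1.5,0,0,0,0],[4,0,0,0,0],[7,0,0,0,0],[10,0,-3,0,0],[12,0,-6,0,0]]]';python3 -m crank '[[[2,4,-4,0,0],[4,8,-4,0,0],[5,12,-4,0,0],[6,16,-4,0,0],[6,20,-4,0,0]]]'; python3 - <<'E'
from h import *
from scipy.optimize import least_squares
for n in('top','side'):
    p=read_camera(n)
    for t in('tray_front','tray_seat','chip','reader'): print(n,t,[(np.round(x['point'],1).tolist(),round(x['conf'],2)) for x in pinpoint(p,t)][:3],[(np.round(x['bbox']).tolist(),round(x['conf'],2)) for x in spot_in(p,t)][:2])
    g=cv2.cvtColor(p['img'],cv2.COLOR_BGR2GRAY)
    if n=='top':
        for y in(-60,-80,-100):
            print(y,[(x,int(g[tuple(np.round(proj(p,(x+.089*(y+80),y,46))[::-1]).astype(int))])) for x in range(520,600,3)])
        # panel's own edge vs reader's front: same profile in the first picture
        g0=cv2.imread('pics/top0.png',0)
        print('before',[(x,int(g0[tuple(np.round(proj(p,(x,-60,46))[::-1]).astype(int))])) for x in range(430,600,4)])
E
```

```text
time: 42.8
ee_pos: [418.0, -92.2, 98.9]
tool_rot: [179.2, 1.1, -174.8]
contact_force: [0.8, -0.2, 0.4]
finger_gap: 0.0
grip_force: 0.0
time: 43.22
ee_pos: [343.9, 87.4, 141.4]
tool_rot: [179.3, 1.5, -174.9]
contact_force: [0.9, -0.3, -0.4]
finger_gap: 0.2
grip_force: 0.0
top tray_front [([363.6, 225.4], 0.57)] [([346.0, 217.0, 383.0, 225.0], 0.68)]
top tray_seat [] [([342.0, 214.0, 384.0, 227.0], 0.57)]
top chip [([183.1, 290.6], 0.95), ([293.7, 227.9], 0.64), ([360.9, 196.3], 0.16)] [([177.0, 274.0, 194.0, 305.0], 0.66), ([288.0, 217.0, 297.0, 239.0], 0.45)]
top reader [([359.3, 193.9], 0.76)] [([327.0, 161.0, 398.0, 225.0], 0.9)]
-60 [(520, 159), (523, 159), (526, 161), (529, 162), (532, 163), (535, 162), (538, 102), (541, 119), (544, 166), (547, 168), (550, 156), (553, 90), (556, 131), (559, 167), (562, 170), (565, 170), (568, 170), (571, 173), (574, 148), (577, 79), (580, 65), (583, 116), (586, 115), (589, 113), (592, 114), (595, 115), (598, 111)]
-80 [(520, 162), (523, 162), (526, 161), (529, 162), (532, 162), (535, 164), (538, 164), (541, 147), (544, 99), (547, 166), (550, 168)
[... 746 characters left out ...]
 96), (510, 92), (514, 94), (518, 87), (522, 80), (526, 93), (530, 86), (534, 86), (538, 96), (542, 90), (546, 91), (550, 86), (554, 83), (558, 129), (562, 165), (566, 162), (570, 164), (574, 164), (578, 76), (582, 99), (586, 110), (590, 110), (594, 110), (598, 107)]
side tray_front [([333.9, 235.7], 0.56)] [([327.0, 224.0, 336.0, 247.0], 0.61), ([275.0, 204.0, 338.0, 254.0], 0.19)]
side tray_seat [([312.8, 233.8], 0.71)] [([322.0, 223.0, 337.0, 247.0], 0.43)]
side chip [([326.9, 356.6], 0.56), ([308.9, 275.3], 0.42), ([331.9, 236.2], 0.18)] [([309.0, 349.0, 343.0, 361.0], 0.64)]
side reader [([305.4, 238.4], 0.72)] [([275.0, 202.0, 337.0, 254.0], 0.82), ([323.0, 227.0, 334.0, 245.0], 0.64)]
```

The tray is shut: the panel's inner edge meets the reader's front, and it hit a hard stop. The robot is clear of everything, so I'm handing in.

```bash
python3 -c "
from cell import r
print(r.finish_job())"
```

```text
the job is handed in; nothing more can be done
None
```

I slid the chip square against both stops, laid it flat in the tray recess, let go and pushed the tray fully shut; the job was handed in at about 43 s and its verdict was not shown.

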